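Stack the slide cases on the cork mat after the biology lesson

ROBOT

A 6-joint arm with a two-finger parallel gripper is mounted at the origin on the work surface. World frame = base frame: x ahead of the robot, y to its left, z up, the work surface at z = 0. Lengths are in m, angles in rad, forces in N, time in s.
With the tool pointing down it reaches from about 0.275 to 0.975 m from the base axis. Payload 8.4 kg.
Tool frame: the origin (TCP) lies at the very end of the fingers, on their centre line; the grasp point (between the pads) lies ctrl.pinch_z behind it (ctrl.pinch_z is the distance from the TCP to the grasp point, in m); z points along the fingers, y is the line along which they close (so a half turn about z gives the same grasp; the last joint's range is limited). The gripper opens to 92 mm and grips with 3 to 60 N. Pads are 20 mm wide; open, the fingers measure 128 mm over their backs; the gripper's body (75 mm by 189 mm) begins 69 mm behind the grasp point.
Start: joints at [1.127, 0.353, 1.633, -0, 1.155, -0.002], TCP at [0.267, 0.565, 0.215] pointing down, gripper open.
Joint ranges: [-2.63, 2.63], [-0.92, 2.1], [0.06, 2.66], [-1.3, 4.44], [0, 2.69], [-3.02, 3.02]. Speed limits (rad/s): [2.22, 2.22, 2.79, 3.14, 3.14, 3.14].

INTERFACE

Orientations are given as [roll, pitch, yaw] about the fixed x, y, z axes, in that order (R = Rz(yaw) Ry(pitch) Rx(roll)).
In Python, from cell import ctrl gives the robot as it stands. The module is installed in compiled form; this text tells all that it offers. Calls block until the motion is done:
- ctrl.move_to(position, orientation): joint-space move of the TCP to a pose.
- ctrl.movel(position, rot=None, rate=0.15, threshold=None): straight line of the TCP; rot=None keeps the orientation; rate is the mean speed in m/s. With threshold (N) it stops when the force on the tool has changed by that much, and returns True; else False.
- ctrl.set_joints(angles): joint-space move.
- ctrl.grip(opening, grasp_force=None): finger opening in m; grasp_force is the grip in N (None keeps the last); returns when the fingers have stopped.
- ctrl.wait(seconds).
- ctrl.ik(position, orientation): joint angles nearest the present ones, or None.
- ctrl.get_obs(): the state.
- ctrl.read_camera(name): name is "scene" or "top" or "wrist"; returns a dict with "pixels" (420x560x3 uint8, blue, green, red), "z_map" (420x560 float32, m along the optical axis (not along the pixel's ray), 0 where there is no reading), "mtx" (3x3 intrinsics, pixels), "extrinsics" (4x4, takes a point from world to camera coordinates); the wrist camera has in their place "T_tool_cam" (4x4, takes a point from camera to tool coordinates, whose origin is the TCP and whose axes are the flange's). Camera axes: x right, y down, z forward; pixel columns grow to the right and rows downward; lengths in m; the calibration is good to about 2 mm. A picture is of the moment at which its call begins: read the wrist's pose just before it.
A pose or a line that the arm cannot do raises ctrl.Unreachable and nothing moves.
- ctrl.close_job(): hands the job in; it is judged then, once.
The state is a dict: "clock": time; "q": joint angles; "joint_velocities": joint speeds; "effort": joint torques, N m; "ee_pos": TCP position; "eef_rot": TCP orientation; "force": force on the tool from outside, world axes, zero at the start; "ft_torque": the same for the moment, N m; "grip_width": finger opening in m; "gripper_force": force on a finger pad.
Only numpy, scipy, OpenCV 4.12 (cv2) and the standard library are available. Lean on these libraries where they do the work, as an engineer would, in place of code of your own. Each camera call takes 0.05 s, during which the arm holds its last target. There are 200 camera calls.

TASK

Clear the slide kit onto the tray as one neat stack on the cork mat: first the widest wooden slide case, lying along the mat, then the middle one, then the slim one, each flat, centred and lined up lengthways on the one below, and last the closed round dish, centred on top. The middle case is wedged between the two grey drawer boxes, so slide it out endways until you can get hold of it. Keep the dish level and do not knock over the dropper bottle or the flask.

Things in the scene. Friction and masses are not known exactly. Their poses are not given: they have to be found in the camera images.
- case_wide_center (a point): Centre (half-way up) of the widest of three closed wooden microscope-slide cases: a plain flat-topped block 96 mm long (its x axis) x 66 mm wide (its y axis) x 32 mm high (z up), with a lid seam and a small brass clasp on one end. Loose. It starts lying flat on the table, alone.
- case_mid_center (a point): Centre (half-way up) of the middle-sized of three closed wooden microscope-slide cases: a plain flat-topped block 96 mm long (its x axis) x 54 mm wide (its y axis) x 32 mm high (z up), with a lid seam and a small brass clasp on one end. Loose. It starts on the table inside the gap between the two grey drawer boxes, ends flush with theirs, so there is no finger room at its long sides until it has been slid lengthways out of the gap; it slides easily.
- case_slim_center (a point): Centre (half-way up) of the slimmest of three closed wooden microscope-slide cases: a plain flat-topped block 96 mm long (its x axis) x 42 mm wide (its y axis) x 32 mm high (z up), with a lid seam and a small brass clasp on one end. Loose. It starts lying flat on the table, alone.
- dish_center (a point): Centre (half-way up) of a small closed round white dish with a flat lid (grey window in it, dark specimens showing): 50 mm across the lid (47 mm below it), 16 mm high, z up. The lid's wide part is the upper 10 mm. Loose, starts flat on the table.
- mat_top (a point): Centre of the upper face of a cork mat, 110 mm long (its x axis) x 76 mm wide (its y axis), z up, fixed in a shallow grey tray (160 x 200 mm, rim 10 mm above the table). The mat's upper face is 8 mm above the table.
- gap (a point): Centre of the gap between two fixed grey metal slide-drawer boxes standing side by side, 16 mm above the table. Its x axis runs along the gap, y across it. Each box is 96 mm long (x), 45 mm wide (y), 34 mm high; the gap is 58 mm wide, 96 mm long and open at both ends and on top, with free table for about 110 mm on the end nearer the robot and about 60 mm on the far end.
- dropper_center (a point): Point half-way up a small amber dropper bottle with a black rubber teat, 32 mm across, 80 mm tall, standing loose on the table; z up.
- flask_center (a point): Point about half-way up a small dark conical flask with a stopper, 60 mm across the foot, 94 mm tall, standing loose on the table; z up.

How it is judged:
On the way, in this order (a step that is already met when the one before it is completed fails the run):
1. the wide slide case lies on the cork mat, released (horizontal distance between case_wide_center and mat_top below 0.015 m and z of case_wide_center in the frame of mat_top between 0.01 and 0.022 m and angle between case_wide_center's own z axis and vertical below 0.15 rad and angle between the x axis of case_wide_center and the x axis of mat_top, either way round below 0.21 rad and contact force between the fingers and case_wide below 0.2 N and linear speed of case_wide below 0.02 m/s), for 0.2 s.
2. the middle slide case lies on the wide one, released (horizontal distance between case_mid_center and case_wide_center below 0.013 m and z of case_mid_center in the frame of case_wide_center between 0.026 and 0.038 m and angle between case_mid_center's own z axis and vertical below 0.15 rad and angle between the x axis of case_mid_center and the x axis of case_wide_center, either way round below 0.21 rad and contact force between the fingers and case_mid below 0.2 N and linear speed of case_mid below 0.02 m/s), for 0.2 s.
3. the slim slide case lies on the middle one, released (horizontal distance between case_slim_center and case_mid_center below 0.013 m and z of case_slim_center in the frame of case_mid_center between 0.026 and 0.038 m and angle between case_slim_center's own z axis and vertical below 0.15 rad and angle between the x axis of case_slim_center and the x axis of case_mid_center, either way round below 0.21 rad and contact force between the fingers and case_slim below 0.2 N and linear speed of case_slim below 0.02 m/s), for 0.2 s.
4. the round dish lies on the slim case, released (horizontal distance between dish_center and case_slim_center below 0.013 m and z of dish_center in the frame of case_slim_center between 0.018 and 0.03 m and angle between dish_center's own z axis and vertical below 0.15 rad and contact force between the fingers and dish below 0.2 N and linear speed of dish below 0.02 m/s), for 0.2 s.
At the end, for the whole second after the job is handed in: Wide case on the mat (centres within 15 mm), then middle case, slim case and dish on top in that order (each within 13 mm of the centre below); cases within 12 degrees lengthways; all within 6 mm of resting height, tilted under 8 degrees, untouched by fingers and at rest (all of step 1 and all of step 2 and all of step 3 and all of step 4).
It fails at once if the dish is tipped more than about 35 degrees (angle between dish_center's own z axis and vertical above 0.6 rad).
It fails at once if the dropper bottle is knocked over (angle between dropper_center's own z axis and vertical above 0.6 rad).
It fails at once if the flask is knocked over (angle between flask_center's own z axis and vertical above 0.6 rad).
It also fails if it takes over 128 s, if anything falls off the work surface, if the arm or the gripper's body presses on something with over 40 N, if the wrist force passes 120 N, or if a joint passes its speed limit or range.

## Working session

There is one attempt and no reset: what is moved stays moved. The work goes in short steps, each a Python script; the robot and the scene stay as the last script left them, time stands still between calls to the robot, and variables do not carry over. Pictures are saved under pics/ and viewed, at most 14 in all, crops included, and the job is handed in when it is done.

```bash
mkdir -p pics; python3 - <<'E'
from cell import ctrl
import cv2,numpy as np,pickle
o=ctrl.get_obs();print(o['clock'],o['ee_pos'],o['eef_rot'],o['grip_width'],ctrl.pinch_z)
d={}
for n in("top","scene"):
    c=ctrl.read_camera(n);d[n]=c;cv2.imwrite(f'pics/{n}0.png',c['pixels']);print(n,np.round(c['mtx'],1).tolist(),np.round(c['extrinsics'],3).tolist())
pickle.dump(d,open('d0.pkl','wb'))
E
```

```text
0.0 [0.26701306 0.56453773 0.21388869] [-3.14022797e+00  5.91621897e-06  2.69979859e+00] 0.09197662620620281 0.0187
top [[474.6, 0.0, 277.8], [0.0, 474.6, 211.2], [0.0, 0.0, 1.0]] [[-0.016, -1.0, -0.012, 0.004], [-0.997, 0.017, -0.072, 0.561], [0.072, 0.011, -0.997, 1.187], [0.0, 0.0, 0.0, 1.0]]
scene [[455.9, 0.0, 281.2], [0.0, 455.9, 218.0], [0.0, 0.0, 1.0]] [[-0.832, 0.555, -0.008, 0.471], [0.476, 0.705, -0.525, -0.241], [-0.286, -0.441, -0.851, 1.149], [0.0, 0.0, 0.0, 1.0]]
```

View pics/top0.png

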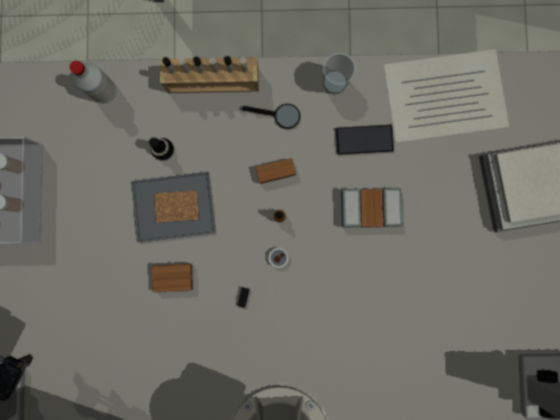

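View pics/scene0.png

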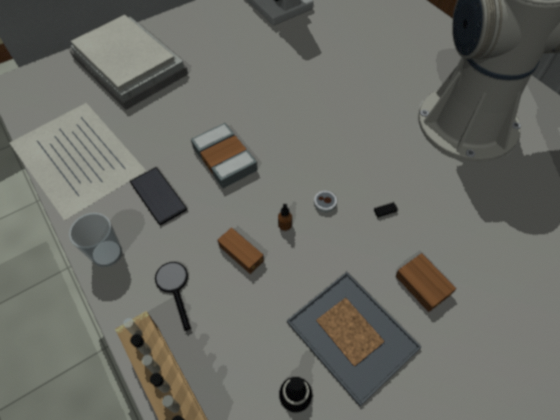

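The top view shows: wide case (172,278), mat (177,206), slim case (276,170), dish (279,258), dropper (280,215), middle case between the boxes (372,208) and flask (161,148). The scene view agrees. Next I'll measure them from colour and depth.

```bash
cat > h.py <<'E'
import cv2,numpy as np
def world(c):
    K,E=c['mtx'],c['extrinsics'];v,u=np.mgrid[:420,:560];z=c['z_map']
    p=np.stack([(u-K[0,2])/K[0,0]*z,(v-K[1,2])/K[1,1]*z,z],-1)
    return (p-E[:3,3])@E[:3,:3]
def ray(c,uv,h):
    K,E=c['mtx'],c['extrinsics'];d=np.linalg.inv(K)@np.c_[uv,np.ones(len(uv))].T
    d=E[:3,:3].T@d;o=-E[:3,:3].T@E[:3,3];t=(h-o[2])/d[2];return (o[:,None]+d*t).T[:,:2]
def rect(p):
    (c,s,a)=cv2.minAreaRect((np.asarray(p)*1000).astype(np.float32))
    if s[0]<s[1]: s=s[::-1];a+=90
    return np.round(c,1),np.round(s,1),round((a+90)%180-90,1)
def comps(m,amin=60):
    n,l,s,_=cv2.connectedComponentsWithStats(m.astype(np.uint8))
    return [l==i for i in range(1,n) if s[i,4]>=amin]
def outline(m):
    return max(cv2.findContours(m.astype(np.uint8),cv2.RETR_EXTERNAL,cv2.CHAIN_APPROX_NONE)[0],key=len)[:,0].astype(float)
E
python3 - <<'E'
import pickle;from h import *
d=pickle.load(open('d0.pkl','rb'))
for n in d:
    c=d[n];w=world(c);hsv=cv2.cvtColor(c['pixels'],cv2.COLOR_BGR2HSV);H,S,V=cv2.split(hsv)
    wood=(H<18)&(S>110)&(V>50);ok=c['z_map']>0
    inb=ok&(w[...,0]>.2)&(w[...,0]<.9)&(abs(w[...,1])<.5)
    print(n,'table z',np.round(np.percentile(w[inb][:,2],[5,50]),4))
    for m in comps(wood&inb):
        z=w[m][:,2];t=m&(w[...,2]>np.percentile(z,60)-.006)
        h=np.median(w[t][:,2])
        v,u=np.nonzero(m);print(' wood',int(u.mean()),int(v.mean()),m.sum(),'z',round(h,4),'depth',*rect(w[t][:,:2]),'ray',*rect(ray(c,outline(t),h)))
    high=inb&(w[...,2]>.006)
    for m in comps(high,40):
        t=w[m];v,u=np.nonzero(m);h=np.percentile(t[:,2],90)
        tt=t[t[:,2]>h-.008]
        print(' high',int(u.mean()),int(v.mean()),m.sum(),'z',round(h,4),'n',len(tt),*rect(tt[:,:2]))
E
```

```text
top table z [-0.0024  0.0018]
 wood 76 67 154 z 0.1709 depth [886.8 449.3] [29.4 27.6] -83.5 ray [885.9 448.1] [29.9 28.4] -89.1
 wood 275 170 601 z 0.0332 depth [ 6.639e+02 -6.000e-01] [93.4 41.8] -77.0 ray [663.6  -0.7] [93.4 41.5] -76.9
 wood 371 207 814 z 0.0333 depth [ 565.4 -240.8] [96.  54.3] 2.2 ray [ 565.2 -240.7] [95.2 53.3] 1.7
 wood 176 205 1118 z 0.0093 depth [579.4 256.5] [106.8  71.1] -86.5 ray [579.4 256.2] [106.1  71. ] -86.6
 wood 171 277 1000 z 0.0334 depth [398.2 263.7] [95.3 63.7] -87.6 ray [398.1 263.5] [95.4 63.7] -88.3
 high 92 82 1113 z 0.1693 n 160 [886.2 450.7] [32.4 27.2] 89.5
 high 336 83 351 z 0.1014 n 105 [ 878.5 -158.8] [75.9 40.7] -88.5
 high 209 82 1744 z 0.083 n 879 [888.6 161.7] [238.5  22.7] -89.9
 high 278 114 649 z 0.0148 n 617 [808.    9.3] [148.2  64.8] -88.5
 high 364 139 1515 z 0.0133 n 1515 [ 743.7 -231.7] [148.1  73.6] -87.5
 high 160 148 455 z 0.0939 n 77 [728.4 294.5] [22. 21.] -27.6
 high 275 170 672 z 0.036 n 606 [ 6.638e+02 -4.000e-01] [96.7 41.8] -77.0
 high 173 207 2673 z 0.0123 n 2673 [577.9 266.6] [206.5 162.9] -84.4
 high 370 207
[... 1098 characters left out ...]
 n 360 [445.3  -5.4] [50.1 49.2] 14.3
 high 284 217 295 z 0.0671 n 68 [550.6  -8.4] [16.7 14.9] -32.4
 high 385 208 212 z 0.0136 n 212 [346.5  85. ] [51.5 22.7] -14.0
 high 105 234 948 z 0.0996 n 209 [ 880.3 -160.9] [79.6 38.8] -89.9
 high 240 249 1066 z 0.0341 n 890 [666.2  -1.9] [97.7 42.7] -77.1
 high 425 281 1835 z 0.0336 n 1589 [399.4 263.2] [97.  68.3] -88.0
 high 173 285 1081 z 0.0143 n 1073 [829.1   3.2] [150.7  65. ] 65.6
 high 353 338 932 z 0.0117 n 932 [580.  263.3] [200.3 160.9] -83.9
 high 349 330 2154 z 0.01 n 2154 [581.2 254.3] [116.5  83.5] -87.6
 high 171 367 1776 z 0.0823 n 1511 [890.3 146.6] [215.5  19.5] 90.0
 high 295 393 946 z 0.0939 n 166 [731.5 292.9] [21.4 20.9] 12.0
```

All sizes and heights match the given ones, and the two cameras agree to within 4 mm. Start with the wide case.

```bash
cat >> h.py <<'E'
from cell import ctrl
pi=np.pi
def best(p,deg):
    y=[(deg+k+180)%360-180 for k in(0,180)]
    s=[(abs(q[5]),a) for a in y if (q:=ctrl.ik(p,[pi,0,np.radians(a)])) is not None]
    return [pi,0,np.radians(min(s)[1])]
def st(t=''):
    o=ctrl.get_obs();print(t,'t',round(o['clock'],1),np.round(o['ee_pos'],4),'w',round(o['grip_width'],4),'F',np.round(o['force'],1),'g',round(o['gripper_force'],1))
def pick(x,y,deg,z,op,f,zs=.15):
    r=best([x,y,zs],deg);ctrl.grip(op);ctrl.move_to([x,y,zs],r)
    hit=ctrl.movel([x,y,z],rate=.12,threshold=15);st(f'down hit={hit}')
    ctrl.grip(0,f);st('gripped');ctrl.movel([x,y,zs+.05],rate=.15);st('lifted')
def place(x,y,deg,z,op,zs=.2):
    r=best([x,y,zs],deg);ctrl.move_to([x,y,zs],r);st('over')
    ctrl.movel([x,y,z+.015],rate=.15);hit=ctrl.movel([x,y,z-.002],rate=.03,threshold=4);st(f'down hit={hit}')
    ctrl.grip(op);ctrl.wait(.1);ctrl.movel([x,y,zs],rate=.15);st('up')
def snap(n):
    c=ctrl.read_camera(n);return c
E
python3 - <<'E'
from h import *
pick(.400,.264,-87.8,.005,.09,25)
place(.581,.2565,-86.6,.014,.09)
ctrl.move_to([.45,.1,.25],best([.45,.1,.25],-87))
c=ctrl.read_camera('top');w=world(c)
m=(w[...,2]>.025)&(w[...,2]<.05)&(abs(w[...,0]-.58)<.1)&(abs(w[...,1]-.256)<.12)
print(rect(w[m][:,:2]),np.median(w[m][:,2]))
cv2.imwrite('pics/a.png',c['pixels'])
E
```

```text
down hit=False t 3.0 [0.4004 0.2643 0.0055] w 0.0903 F [-0.1  0.9  0.3] g 0.0
gripped t 3.4 [0.3998 0.2639 0.0052] w 0.066 F [-2.9 -0.7  6.2] g 25.0
lifted t 4.9 [0.3995 0.2637 0.1992] w 0.0656 F [-0.4  1.  -3.5] g 25.0
over t 5.6 [0.58   0.2562 0.1989] w 0.0659 F [-0.2  0.1 -1.6] g 25.0
down hit=True t 7.5 [0.5808 0.2564 0.0131] w 0.0655 F [-0.4 -0.1  4.3] g 25.0
up t 9.5 [0.5804 0.2563 0.199 ] w 0.09 F [ 0.4 -0.6 -0. ] g 0.0
(array([579.5, 256.9]), array([97.4, 66.5]), -86.8) 0.04113112024797157
```

View pics/a.png

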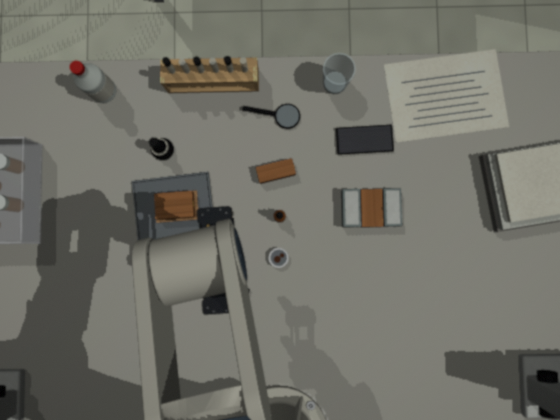

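The wide case lies centred on the mat (177,206), about 1 mm off. Now push the middle case towards the robot.

```bash
python3 - <<'E'
from h import *
r=best([.65,-.2415,.15],0);ctrl.grip(0,10);ctrl.move_to([.65,-.2415,.15],r);st()
ctrl.movel([.65,-.2415,.012],rate=.12,threshold=15);st('down')
h=ctrl.movel([.55,-.2415,.012],rate=.06,threshold=20);st(f'pushed {h}')
ctrl.movel([.57,-.2415,.012]);ctrl.movel([.57,-.2415,.2]);ctrl.move_to([.5,0,.25],best([.5,0,.25],-90))
for n in('top','scene'):
    c=ctrl.read_camera(n);w=world(c);H,S,V=cv2.split(cv2.cvtColor(c['pixels'],cv2.COLOR_BGR2HSV))
    m=(H<18)&(S>110)&(V>50)&(w[...,2]>.024)&(w[...,2]<.045)&(w[...,0]>.35)&(w[...,0]<.66)&(abs(w[...,1]+.24)<.07)
    print(rect(w[m][:,:2]),m.sum());cv2.imwrite(f'pics/b{n}.png',c['pixels'])
st()
E
```

```text
t 13.2 [ 0.6501 -0.2406  0.1504] w 0.0007 F [ 0.1 -1.   0.1] g 0.0
down t 14.5 [ 0.6506 -0.2417  0.0129] w 0.0005 F [ 0.4 -0.  -0.3] g 0.0
pushed False t 16.3 [ 0.5501 -0.2415  0.012 ] w 0.0007 F [-0.4 -0.1  0.1] g 0.0
(array([ 492.4, -241. ]), array([93. , 56.4]), -1.5) 802
(array([ 495. , -240.8]), array([94.2, 53.8]), -1.1) 678
 t 19.2 [ 0.5003 -0.0007  0.2496] w 0.0003 F [-0.1 -0.6  0.1] g 0.0
```

View pics/btop.png

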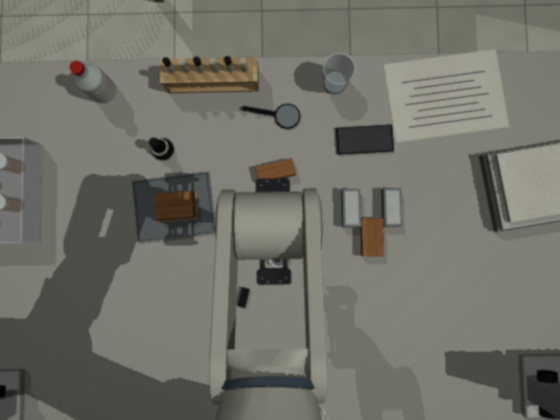

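The middle case is out, at (372,237) in the picture, which is (0.494, -0.241). Grasp it and stack it.

```bash
cat >> h.py <<'E'
def check(h,ang=-86.8):
    ctrl.move_to([.45,-.05,.25],best([.45,-.05,.25],-90))
    for n in('top','scene'):
        c=ctrl.read_camera(n);w=world(c);z=w[...,2]
        m=(abs(z-h)<.009)&(abs(w[...,0]-.58)<.1)&(abs(w[...,1]-.256)<.12)
        m=max(comps(m,20),key=lambda a:a.sum())
        print(n,rect(w[m][:,:2]),round(np.median(w[m][:,2]),4))
    return c
E
python3 - <<'E'
from h import *
pick(.494,-.241,-1,.005,.08,25)
place(.5805,.2565,-86.7,.046,.08)
check(.072);st()
E
```

```text
down hit=False t 22.8 [ 0.4945 -0.2412  0.0056] w 0.08 F [0.6 0.2 0.1] g 0.0
gripped t 23.4 [ 0.4942 -0.2412  0.0053] w 0.0538 F [-1.  -0.3  3.4] g 24.9
lifted t 24.8 [ 0.4935 -0.2407  0.1991] w 0.0539 F [-0.4 -0.7 -2.2] g 24.9
over t 26.6 [0.5808 0.2554 0.2   ] w 0.054 F [ 0.3 -0.  -3.1] g 24.9
down hit=True t 28.2 [0.5803 0.2565 0.0452] w 0.0542 F [-0.6  0.2  2.5] g 25.0
up t 30.1 [0.5799 0.2562 0.199 ] w 0.08 F [ 1.1 -0.8 -0.3] g 0.0
top (array([579.2, 254.9]), array([97.9, 54.6]), -85.9) 0.0731
scene (array([581.8, 253.6]), array([96.6, 55.1]), -86.3) 0.072
 t 31.4 [ 0.4506 -0.0493  0.2498] w 0.08 F [0.3 0.7 0.5] g 0.0
```

Middle case placed within about 2 mm. Next, the slim case.

```bash
python3 - <<'E'
from h import *
pick(.666,0,-77,.005,.068,25)
place(.5805,.2553,-86.5,.078,.066,zs=.2)
check(.104);st()
E
```

```text
down hit=False t 34.1 [ 0.6667 -0.      0.0058] w 0.0681 F [0.3 0.  0.3] g 0.0
gripped t 34.7 [ 0.666  -0.      0.0053] w 0.0416 F [-1.7 -0.2  3.7] g 25.0
lifted t 36.1 [ 0.6654 -0.      0.1989] w 0.0415 F [-0.   1.2 -0.9] g 25.0
over t 37.2 [0.5809 0.2545 0.1998] w 0.0416 F [ 0.2  0.2 -1.6] g 25.0
down hit=True t 38.5 [0.5803 0.2553 0.0771] w 0.0419 F [-0.2  0.9  3.9] g 25.0
up t 40.2 [0.5799 0.255  0.199 ] w 0.0659 F [ 1.   0.1 -0.5] g 0.0
top (array([579. , 254.9]), array([97.9, 42.3]), -86.7) 0.1049
scene (array([581.2, 253.4]), array([97.5, 43.1]), -86.6) 0.1041
 t 41.5 [ 0.4506 -0.0493  0.2498] w 0.0658 F [ 0.4 -0.1 -0.4] g 0.0
```

Slim case on. Now the dish, gripped across y so the fingers keep clear of the dropper.

```bash
python3 - <<'E'
from h import *
pick(.4445,-.0045,0,.003,.075,12)
o=ctrl.get_obs()
if .04<o['grip_width']<.055:
    place(.580,.2545,-86.6,.107,.075,zs=.24)
    c=check(.121);st();cv2.imwrite('pics/e.png',c['pixels'])
E
```

```text
down hit=False t 44.7 [ 0.445  -0.0045  0.0035] w 0.0749 F [ 0.2 -0.1 -0.1] g 0.0
gripped t 45.2 [ 0.4447 -0.0045  0.0032] w 0.0495 F [0.2 0.2 4. ] g 12.0
lifted t 46.7 [ 0.4439 -0.0045  0.1992] w 0.0495 F [-0.2 -0.3 -0.6] g 12.0
over t 47.8 [0.5795 0.2537 0.2393] w 0.0494 F [-0.5 -0.1 -0.9] g 12.0
down hit=True t 49.3 [0.5799 0.2545 0.1067] w 0.0495 F [ 0.7 -0.1  1.3] g 12.0
up t 51.0 [0.5795 0.2542 0.239 ] w 0.0753 F [ 0.5 -1.  -0.4] g 0.0
top (array([578.8, 254.9]), array([49.4, 48.6]), -77.0) 0.1214
scene (array([581.3, 253.3]), array([49.4, 49.3]), 58.5) 0.1204
 t 52.3 [ 0.4507 -0.0493  0.2499] w 0.0751 F [-0.1 -0.3  0. ] g 0.0
```

View pics/e.png

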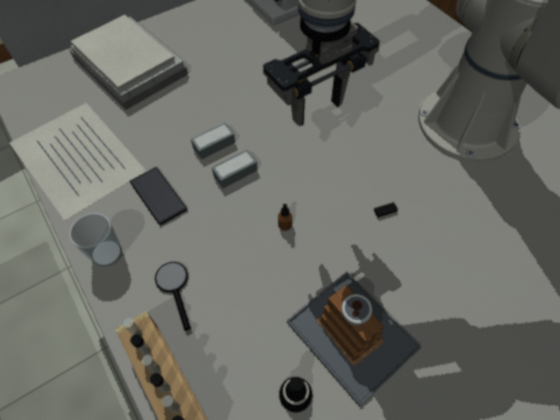

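The stack stands neatly on the mat with the dish level on top at (357,308). The dropper (285,217) and flask (295,393) are still upright.

```bash
python3 -c "
from cell import ctrl
print(ctrl.close_job())"
```

```text
the job is handed in; nothing more can be done
None
```

The slide kit is stacked on the cork mat in order (wide, middle, slim, dish), each about 2 mm or less off-centre by the cameras, with dropper and flask upright; I handed the job in at about 52 s, and no verdict was returned.

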